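# Set a glass strip out over the ribbon burner

### The job

Get the glass strip ready for bending: first pick up the infrared thermometer and hold it steady for a second, aimed at the middle of the ribbon burner from a hand's breadth or two away, to see that the burner is cold, then lay it back down on the bench. Then slide the strip out over the burner along the top of the firebricks, never lifting it off them, until its black line lies at the brick edge and the strip is square to that edge; the free end is now the heavier one, so finish while still holding the strip flat on the bricks, clear of the burner, and do not let go. Leave everything else on the bench where it is.

Things in the scene. Friction and masses are not known exactly. Their poses are not given: they have to be found in the camera images.
- brick_edge (a point): Two cream firebricks stacked flat: a block 230 long, 115 wide, 128 high that cannot shift (mm). This point: middle of its top edge on the burner's side, 128 above the bench. +x level, square to that edge, outward over the burner; y along the edge; z up. The brick top runs 230 back from the edge and 57 to either side.
- strip_line (a point): Blue-green glass strip 300 x 45 x 10 thick, about 0.34 kg, flat on the bricks, one end jutting towards the burner. This point: middle of the 6 mm wide black line across its top face, 10 above its underside. +x along the strip to its leading end, 190 ahead of the line; y across; z up. Centre of mass 40 ahead of the line: with the line at the edge it tips unless held.
- strip_tail (a point): Point on the strip 55 behind its black line and 55 ahead of its tail end, half-way across and half-way up (5 above its underside); axes as strip_line. The bare 45 mm width can be gripped here by the fingertips, just above the bricks.
- burner_middle (a point): Unlit ribbon burner, fixed beside the bricks (gap 35 to 55): rusty flat steel box 110 wide, 180 long, 58 high, perforated top, a scalloped rail 77 high along each long side. This point: middle of the box, 40 above the bench. x across it, y along it, z up; a feed pipe with valve runs 115 on beyond its end away from the robot, 64 high.
- thermo_barrel (a point): Infrared thermometer, pistol shape, 0.24 kg, lying on its side: white barrel 150 long, 46 wide, 44 high as it lies, dark handle. This point: on the barrel's axis, 22 above the bench, 60 behind the white front; bare on both sides, grip across the 46. +x is the measuring direction; handle (100 long) leaves the rear towards -y, red trigger 35 behind this point; z up as it lies.
- thermo_nose (a point): Tip of the thermometer's black nose, on the barrel's axis, 71 ahead of the thermo_barrel point; it measures along its +x. The centre of mass is about 24 behind thermo_barrel and 14 to the handle's side.
- rod_jar: Not to be disturbed: steel jar (80 across, 110 high) with coloured glass rods standing in it, loose (sizes in mm). Origin under its middle.
- driver_red: Not to be disturbed: screwdriver with red handle, 170 long, loose (sizes in mm). Origin under its middle.
- driver_blue: Not to be disturbed: screwdriver with blue handle, 170 long, loose (sizes in mm). Origin under its middle.
- paddle: Not to be disturbed: black graphite paddle (85 x 55 x 10) with a wooden handle, 230 long over all, loose (sizes in mm). Origin under its middle.
- tweezers: Not to be disturbed: steel tweezers, 170 long, loose (sizes in mm). Origin under its middle.
Not all that is in view belongs to the job. Leave any green look-alike of the part that bears thermo_barrel alone.

How it is judged:
On the way, in this order (a step that is already met when the one before it is completed fails the run):
1. the thermometer is held off the bench, steady, its measuring line passing through the middle of the burner (contact force between the fingers and thermo above 0.5 N and height (world z) of thermo_barrel above 0.028 m and y of burner_middle in the frame of thermo_nose between -0.03 and 0.03 m and z of burner_middle in the frame of thermo_nose between -0.03 and 0.03 m and x of burner_middle in the frame of thermo_nose between 0.08 and 0.36 m and linear speed of thermo below 0.03 m/s and angular speed of thermo below 0.15 rad/s), for 0.6 s.
2. the thermometer lies on the bench again, let go and at rest (contact force between the fingers and thermo below 0.05 N and height (world z) of thermo_barrel below 0.035 m and linear speed of thermo below 0.02 m/s), for 0.2 s.
3. the strip has been slid out until its line is at the brick edge, with the fingers holding it (all of step 2 and x of strip_line in the frame of brick_edge between -0.005 and 0.005 m and y of strip_line in the frame of brick_edge between -0.035 and 0.035 m and z of strip_line in the frame of brick_edge between 0.006 and 0.014 m and angle between the x axis of strip_line and the x axis of brick_edge, either way round below 0.1 rad and angle between strip_line's own z axis and vertical below 0.04 rad and linear speed of strip below 0.02 m/s and contact force between the fingers and strip above 0.5 N and contact force between strip and burner below 0.05 N), for 0.3 s.
At the end, for the whole second after the job is handed in: Line within 5 mm of the brick edge and 35 mm of its middle; strip square to the edge within 0.10 rad, flat within 0.04 rad, within 4 mm of lying on the bricks, still, touched by the fingers, not touching the burner; thermometer let go, lying still on the bench (barrel point below 35 mm) (all of step 3); the arm keeps its last pose, push and grip.
It fails at once if the glass strip touches the burner (contact force between strip and burner above 0.5 N).
It fails at once if the strip is lifted off the bricks by more than 20 mm (z of strip_line in the frame of brick_edge above 0.03 m).
It fails at once if the thermometer is let go above the bench (height (world z) of thermo_barrel above 0.055 m and contact force between the fingers and thermo below 0.02 N).
It fails at once if a loose thing that is not part of the job is shifted by more than 30 mm (distance of any of rod_jar, driver_red, driver_blue, paddle, tweezers from where it was at the start of the episode above 0.03 m).
It also fails if it takes over 51 s, if anything falls off the work surface, if the arm or the gripper's body presses on something with over 40 N, if the wrist force passes 120 N, or if a joint passes its speed limit or range.

### The arm

A 6-joint arm with a two-finger parallel gripper is mounted at the origin on the work surface. World frame = base frame: x ahead of the robot, y to its left, z up, the work surface at z = 0. Lengths are in m, angles in rad, forces in N, time in s.
With the tool pointing down it reaches from about 0.4 to 0.825 m from the base axis. Payload 7 kg.
Tool frame: the origin (TCP) lies midway between the tips of the shut fingers; the grasp point (between the pads) lies 19 mm behind it; z points along the fingers, y is the direction in which the jaws open and shut (so a half turn about z gives the same grasp; the last joint's range is limited). The gripper opens to 88 mm and grips with 3 to 60 N. Pads are 19 mm wide; open, the fingers measure 130 mm over their backs; the gripper's body (78 mm by 193 mm) begins 47 mm behind the grasp point.
Start: joints at [1.408, 0.359, 0.012, 0, -1.224, -0.288], TCP at [0.294, 0.608, 0.227] pointing down, gripper open.
Joint ranges: [-3.07, 3.07], [-1.43, 2.12], [-1.02, 1.25], [-3.03, 1.67], [-3.05, -0], [-3.03, 3.03]. Speed limits (rad/s): [2.39, 2.39, 3.01, 3.14, 3.14, 3.14].

### API

Orientations are given as [roll, pitch, yaw] about the fixed x, y, z axes, in that order (R = Rz(yaw) Ry(pitch) Rx(roll)).
In Python, from station import get_state, grab_frame, camera_info, job_done gives the robot as it stands. The module is installed in compiled form; this text tells all that it offers.
- The arm moves only by the shell command python3 -m inch 'ROWS' [FORCE]. ROWS is JSON, a list that holds one entry, the list of rows, each a list of 7 numbers: the shift along the tool's x, y, z normalised to -1 to 1, where 1 is 50 cm, then the turn, a rotation vector about the tool's x, y, z normalised to -1 to 1, where 1 is 180 degrees, then the closure, from 0 (fully open) to 1 (shut). A call has 1 to 20 rows; each row shifts and turns the commanded pose from where the row before left it, along the tool's axes as they then stand; what a row does not reach is not made up. A row lasts 1/10 s, in which the tool goes at most 50 mm and 8.59 degrees, less where a joint would pass 70% of its speed; a pose out of reach is approached as far as the arm can. A call with a number of a shift or a turn outside -1 to 1 is refused whole. A call with a gripper value outside its range is refused whole. The fingers move at their own pace and stop on an object; FORCE is the grip in N (left out, the last holds). Time passes only in rows, so rows that do not move let the fingers close. It gives the time, the measured TCP pose, the force and the opening at its end, in the units of the state.
- get_state(): the state, without advancing time (a new reading comes with each control period).
- grab_frame(name): name is "side" or "top"; returns the picture (384x512x3 uint8, blue, green, red); there is no depth.
- camera_info(name): a dict with "vertical_fov" (degrees; the focal length in pixels is half the picture's height over the tangent of half this angle, whatever the lens; pixels are square), "cx", "cy" (the principal point, pixels), "R" (3x3) and "t" (3): a world point X has camera coordinates R X + t. Camera axes: x right, y down, z forward; pixel columns grow to the right and rows downward; lengths in m; the calibration is good to about 2 mm. A picture is of the moment at which its call begins. camera_info takes no time and is no camera call.
- job_done(): hands the job in, once; it reports no verdict.
The state is a dict: "t": time; "q": joint angles; "qd": joint speeds; "joint_efforts": joint torques, N m; "eef_pos": TCP position; "ee_rot": TCP orientation; "force": force on the tool from outside, world axes, zero at the start; "moment": the same for the moment, N m; "width": finger opening in m.
Only numpy, scipy, OpenCV 4.12 (cv2) and the standard library are available. Lean on these libraries where they do the work, as an engineer would, in place of code of your own. Each camera call takes 0.05 s, during which the arm holds its last target.

## Working session

There is one attempt and no reset: what is moved stays moved. The work goes in short steps, Python scripts to look and compute and a shell command to move; the robot and the scene stay as the last step left them, time stands still between calls to the robot, and variables do not carry over. Pictures are saved under pics/ and viewed, and the job is handed in when it is done.

```bash
mkdir -p pics; ls; python3 - <<'E'
from station import *
import cv2
for n in("side","top"):
    cv2.imwrite(f"pics/{n}0.png",grab_frame(n)); print(n,camera_info(n))
print(get_state())
E
```

```text
pics
side {'vertical_fov': 56.52829289958458, 'cx': 260.52211846548306, 'cy': 187.69791626815405, 'R': array([[ 0.98260942, -0.18548272,  0.00865415],
       [-0.13098517, -0.72543148, -0.67571595],
       [ 0.13161163,  0.66283129, -0.73711129]]), 't': array([-0.48288057,  0.13263703,  1.41908781])}
top {'vertical_fov': 53.55285778506422, 'cx': 253.46205289896602, 'cy': 186.91924218281247, 'R': array([[-0.0167028 , -0.99967054, -0.01948909],
       [-0.98102403,  0.02015068, -0.19283623],
       [ 0.19316542,  0.01589836, -0.98103739]]), 't': array([0.02504786, 0.51559547, 1.19885783])}
{'t': 0.1, 'q': array([ 1.40812756e+00,  3.59314725e-01,  1.11538791e-02, -2.98938210e-04,
       -1.22412050e+00, -2.88122442e-01]), 'qd': array([-0.00159965, -0.00103676,  0.00240641, -0.00149268, -0.00085494,
       -0.00087795]), 'joint_efforts': array([-1.98305199e-03, -5.84161627e+01,  2.93750256e+01,  7.01553494e+00,
        1.01956030e-02, -4.92726917e-05]), 'eef_pos': array([0.29390512, 0.60716296, 0.22571995]), 'ee_rot': array([ 3.14008899e+00, -1.52555755e-04, -4.50892878e-01]), 'force': array([-0.13651566, -0.21644017, -0.30617989]), 'moment': array([-0.00703   ,  0.02118174,  0.01873895]), 'width': 0.0871857481722924}
```

View pics/side0.png

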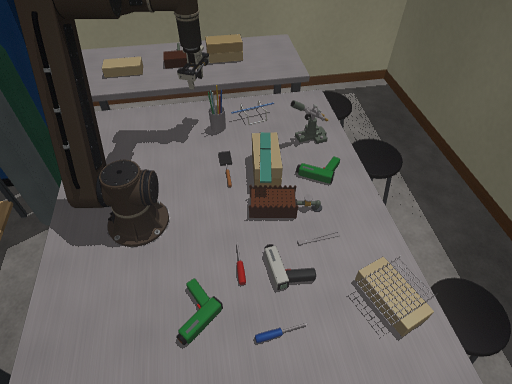

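View pics/top0.png

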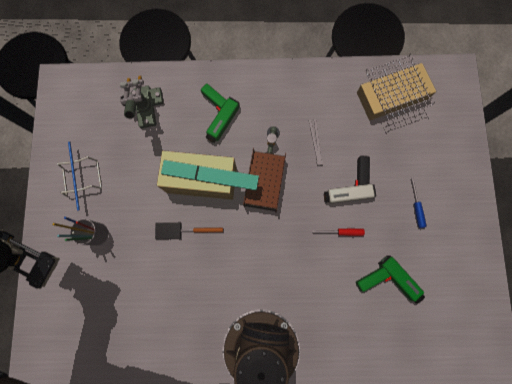

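```bash
cat > h.py <<'E'
import numpy as np,cv2
from station import *
def proj(n,X):
    c=camera_info(n);f=192/np.tan(np.radians(c['vertical_fov'])/2)
    p=np.asarray(X)@np.array(c['R']).T+c['t'];return p[...,:2]/p[...,2:]*f+[c['cx'],c['cy']]
def back(n,uv,z):
    c=camera_info(n);f=192/np.tan(np.radians(c['vertical_fov'])/2);R=np.array(c['R'])
    uv=np.asarray(uv,float);d=np.c_[(uv-[c['cx'],c['cy']])/f,np.ones(len(uv))]@R
    o=-R.T@np.array(c['t']);s=(z-o[2])/d[:,2];return o+s[:,None]*d
def crop(img,x,y,w,h,k,name):
    c=cv2.resize(img[y:y+h,x:x+w],None,fx=k,fy=k,interpolation=cv2.INTER_CUBIC)
    for i in range((x+9)//10*10,x+w,10):
        cv2.line(c,((i-x)*k,0),((i-x)*k,6 if i%50 else 14),(255,255,0),1); cv2.putText(c,str(i),((i-x)*k+2,12),0,.35,(0,255,255),1) if i%20==0 else 0
    for i in range((y+9)//10*10,y+h,10):
        cv2.line(c,(0,(i-y)*k),(6,(i-y)*k),(255,255,0),1); cv2.putText(c,str(i),(8,(i-y)*k+4),0,.35,(0,255,255),1) if i%20==0 else 0
    cv2.imwrite(name,c)
E
python3 - <<'E'
from h import *
t=cv2.imread("pics/top0.png");s=cv2.imread("pics/side0.png")
crop(t,150,135,150,90,5,"pics/t1.png");crop(t,300,140,100,80,7,"pics/t2.png")
crop(s,200,120,140,110,5,"pics/s1.png");crop(s,225,225,110,80,7,"pics/s2.png")
E
```

```text
(no output)
```

View pics/t1.png

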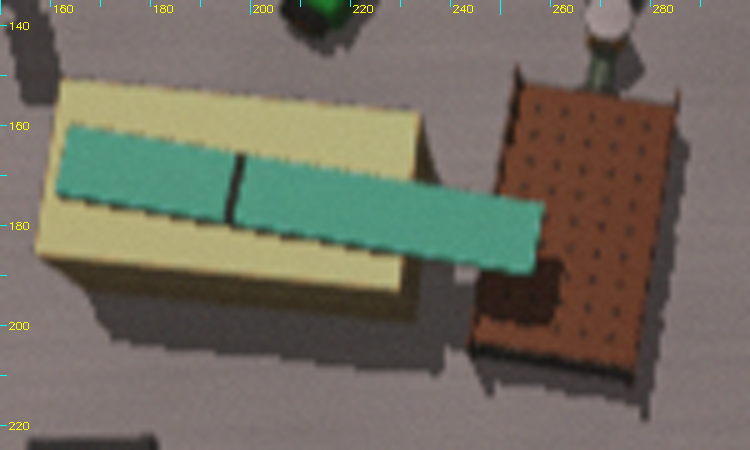

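View pics/t2.png

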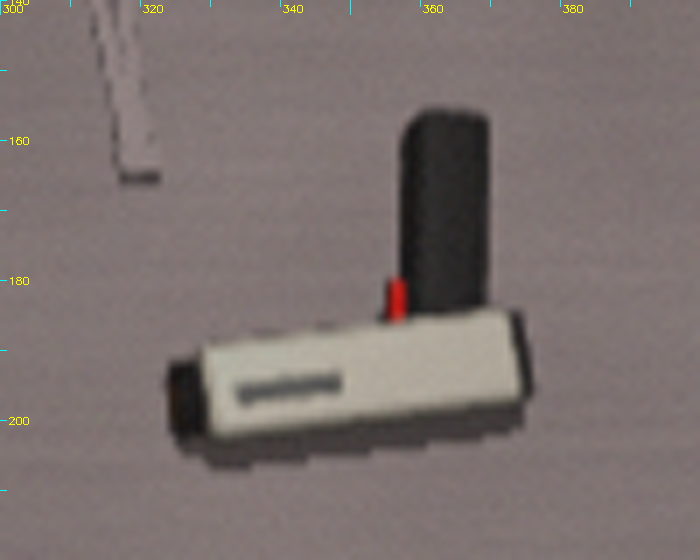

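View pics/s1.png

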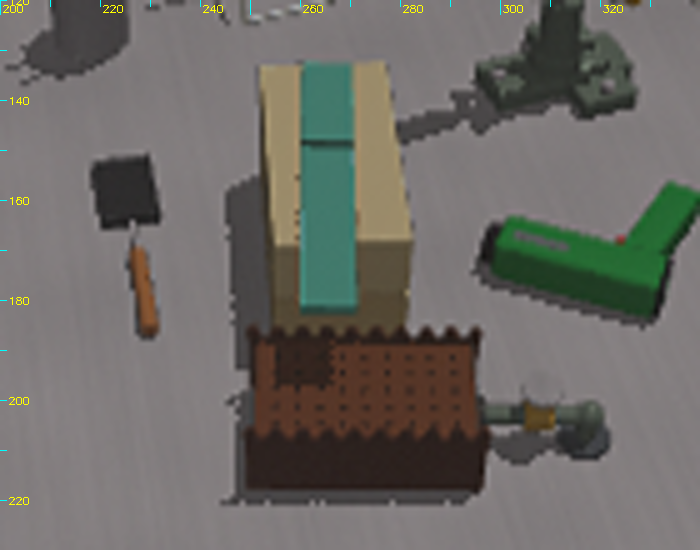

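View pics/s2.png

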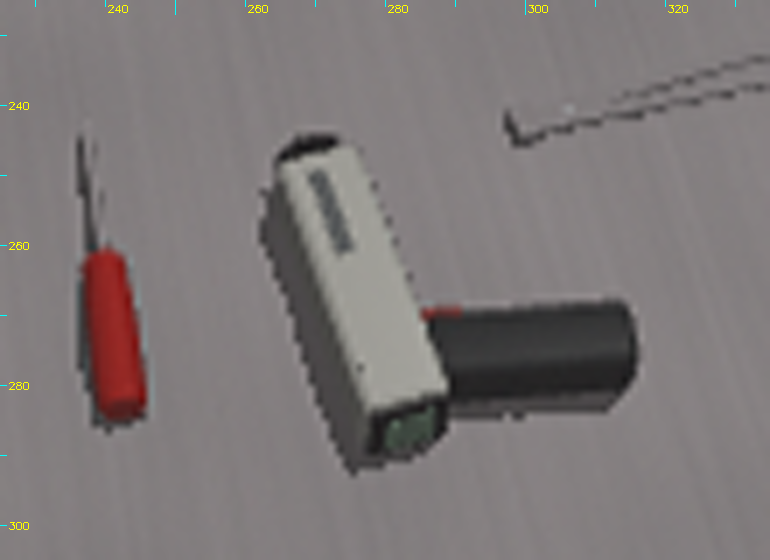

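```bash
python3 - <<'E'
from h import *
np.set_printoptions(precision=4,suppress=True)
T=back("top",[(328.9,189.4),(330.3,202.4),(372.6,184.1),(374.7,197.1)],.044)
B=back("top",[(162.4,151),(233.6,157.6),(230.2,193),(157.4,186)],.128)
S=back("top",[(164.2,159.8),(161.4,173.8),(258.6,175.6),(256,189.6),(198,166),(196.2,179.4)],.138)
U=back("top",[(253.6,149),(285.2,154),(244.4,204.6),(276.4,211)],.077)
for n,a in zip("TBSU",(T,B,S,U)):
    print(n,a[:,:2].tolist(),a.mean(0)); print(np.linalg.norm(a[:,None]-a[None],axis=2)[0])
c=camera_info("top");print(-c['R'].T@c['t'])
c=camera_info("side");print(-c['R'].T@c['t'])
# side
k=lambda P,x0,y0,s:[(x0+a/s,y0+b/s) for a,b in P]
print("side T",back("side",k([(275,167),(352,147),(370,405),(445,385)],225,225,7),.044))
print("side B",back("side",k([(260,66),(386,63),(412,240),(272,240)],200,120,5),.128))
print("side S",back("side",k([(302,62),(353,63),(302,308),(356,308),(301,142),(355,143)],200,120,5),.138))
print("side U",back("side",k([(252,330),(478,332),(247,432),(488,434)],200,120,5),.077))
E
```

```text
T [[0.5038510617818859, -0.23200434500106082], [0.46064229017250086, -0.2341877396566458], [0.5186376112224808, -0.37596657041000464], [0.47526470509705604, -0.3794545178915113]] [ 0.4896 -0.3054  0.044 ]
[0.     0.0433 0.1447 0.1502]
B [[0.6218491444289123, 0.29902287374705244], [0.595374546683543, 0.0747266770939446], [0.4831457426532458, 0.08591954475209126], [0.5096987142817356, 0.31122480567543315]] [0.5525 0.1927 0.128 ]
[0.     0.2259 0.2543 0.1128]
S [[0.590282621839699, 0.28991798763364535], [0.5457994328241125, 0.29731195892181006], [0.533770507622399, -0.0023105176910569823], [0.4902562330302279, 0.006445773479587236], [0.5681459647304863, 0.18437365690227764], [0.5258636072060637, 0.18942861721643023]] [0.5424 0.1609 0.138 ]
[0.     0.0451 0.2976 0.3006 0.1078 0.1194]
U [[0.6373314006259545, 0.012454116920300622], [0.6180482258969582, -0.09034551506488978], [0.45395739612074415, 0.04483933462738243], [0.43148617160631747, -0.0563696749992459]] [ 0.5352 -0.0224  0.077 ]
[0.     0.1046 0.1862 0.217 ]
[ 0.2747 -0.0044  1.276 ]
[ 0.3051 -0.934   1.1398]
side T [[ 0.4587 -0.2443  0.044 ]
 [ 0.5002 -0.2396  0.044 ]
 [ 0.4777 -0.3835  0.044 ]
 [ 0.5155 -0.3798  0.044 ]]
side B [[0.5095 0.3072 0.128 ]
 [0.6214 0.2917 0.128 ]
 [0.5931 0.0665 0.128 ]
 [0.4814 0.0866 0.128 ]]
side S [[ 0.5452  0.294   0.138 ]
 [ 0.5894  0.2847  0.138 ]
 [ 0.4894 -0.0016  0.138 ]
 [ 0.5305 -0.009   0.138 ]
 [ 0.5245  0.1889  0.138 ]
 [ 0.5692  0.1796  0.138 ]]
side U [[ 0.4562  0.0382  0.077 ]
 [ 0.6362  0.0035  0.077 ]
 [ 0.4346 -0.0666  0.077 ]
 [ 0.6169 -0.1017  0.077 ]]
```

```bash
python3 - <<'E'
from h import *
from scipy.optimize import least_squares
np.set_printoptions(precision=4,suppress=True)
k=lambda P,x0,y0,s:np.array([(x0+a/s,y0+b/s) for a,b in P])
def fit(name,loc,z,uvt,uvs,g,free=None):
    loc=np.array(loc,float)
    def pts(p):
        c,s=np.cos(p[2]),np.sin(p[2]);L=loc.copy()
        if free is not None: L[free,0]=p[3]
        return np.c_[p[0]+c*L[:,0]-s*L[:,1],p[1]+s*L[:,0]+c*L[:,1],np.full(len(L),z)]
    r=lambda p:np.r_[(proj("top",pts(p))-uvt).ravel(),(proj("side",pts(p))-uvs).ravel()]
    o=least_squares(r,g);print(name,o.x,"rms px",np.sqrt((o.fun**2).mean()));print(o.fun.reshape(-1,2).T)
# thermo
fit("T",[(60,23),(60,-23),(-85,23),(-85,-23)]*np.array(.001),.044,
 [(330.3,202.4),(328.9,189.4),(374.7,197.1),(372.6,184.1)],k([(275,167),(352,147),(370,405),(445,385)],225,225,7),[.49,-.3,1.6,-.085],[2,3])
# brick: origin edge
fit("B",[(-.230,.0575),(0,.0575),(0,-.0575),(-.230,-.0575)],.128,[(162.4,151),(233.6,157.6),(230.2,193),(157.4,186)],
 k([(386,63),(412,240),(272,240),(260,66)],200,120,5),[.54,.08,-1.7])
fit("S",[(-.11,.0225),(-.11,-.0225),(.19,.0225),(.19,-.0225),(0,.0225),(0,-.0225)],.138,[(164.2,159.8),(161.4,173.8),(258.6,175.6),(256,189.6),(198,166),(196.2,179.4)],
 k([(353,63),(302,62),(356,308),(302,308),(355,143),(301,142)],200,120,5),[.547,.187,-1.7])
fit("U",[(-.055,.09),(.055,.09),(-.055,-.09),(.055,-.09)],.077,[(253.6,149),(285.2,154),(244.4,204.6),(276.4,211)],
 k([(478,332),(488,434),(252,330),(247,432)],200,120,5),[.535,-.02,-1.7])
E
```

```text
T [ 0.4878 -0.296   1.6781 -0.084 ] rms px 0.8550748589311
[[ 1.4434  0.5522  0.7822  0.2804 -0.3425  0.7456 -1.196   1.0111]
 [ 0.6123 -0.1361  0.3816 -0.3196 -1.2904 -1.4931 -0.2403 -0.9487]]
B [ 0.5385  0.0778 -1.6908] rms px 0.5799338835695939
[[-0.0485  1.2318  0.4194 -0.5739  0.0212  0.3724  0.0905 -0.3404]
 [-0.4005 -0.1038  0.5347  0.2359 -1.0902 -0.8125  0.3318 -0.7885]]
S [ 0.5472  0.1861 -1.7608] rms px 0.49340198544753716
[[ 0.0184 -0.3353  0.7971  0.8913  0.8236 -0.2966 -0.0995 -0.0243  0.4967
  -0.3108 -0.0981  0.0796]
 [ 0.0695 -0.0146  0.1009  0.3194 -0.3745  0.2511 -0.7418 -0.633  -0.8761
  -0.9742 -0.345  -0.2387]]
U [ 0.5357 -0.025  -1.7577] rms px 1.1608374071479826
[[ 0.0526  1.7022 -0.3055  1.8259 -0.9857 -1.1571 -0.002   0.444 ]
 [ 0.8783  1.1904 -1.0861 -1.7741 -1.5089 -1.0717 -1.3792 -0.9397]]
```

```bash
python3 - <<'E'
from h import *
np.set_printoptions(precision=3,suppress=True)
t=cv2.imread("pics/top0.png");s=cv2.imread("pics/side0.png")
crop(t,0,200,130,90,6,"pics/t3.png");crop(s,160,60,130,90,6,"pics/s3.png")
for z in(0,.11,.2,.25,.3): print(z,back("top",[(86,233)],.11),proj("side",np.r_[back("top",[(86,233)],.11)[0,:2],z]),proj("top",np.r_[back("top",[(86,233)],.11)[0,:2],z]))
print("driver",back("top",[(340,232),(364,232),(314,232),(316,165),(311,122),(157,231),(223,230)],.01))
E
```

```text
0 [[0.37  0.532 0.11 ]] [217.816 128.463] [100.769 235.423]
0.11 [[0.37  0.532 0.11 ]] [216.02  110.443] [ 86. 233.]
0.2 [[0.37  0.532 0.11 ]] [214.422  94.4  ] [ 71.726 230.659]
0.25 [[0.37  0.532 0.11 ]] [213.478  84.925] [ 62.743 229.185]
0.3 [[0.37  0.532 0.11 ]] [212.491  75.013] [ 52.864 227.565]
driver [[ 0.366 -0.267  0.01 ]
 [ 0.365 -0.346  0.01 ]
 [ 0.368 -0.181  0.01 ]
 [ 0.596 -0.199  0.01 ]
 [ 0.751 -0.189  0.01 ]
 [ 0.381  0.34   0.01 ]
 [ 0.38   0.12   0.01 ]]
```

View pics/t3.png

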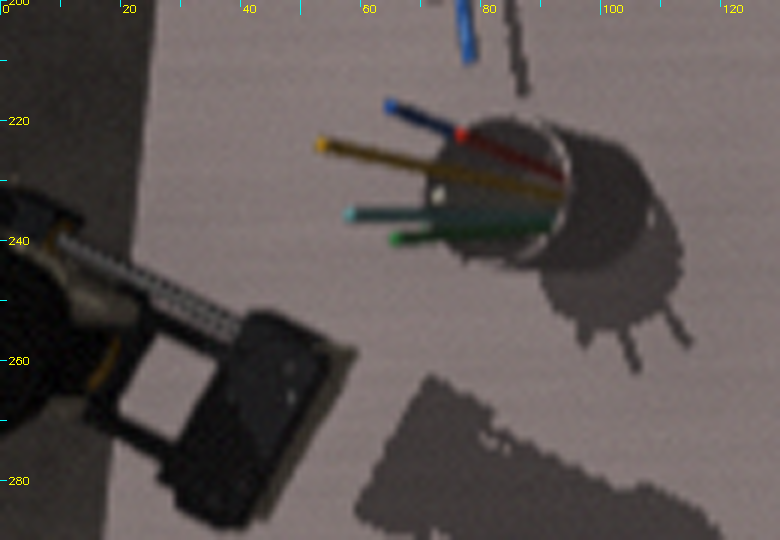

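View pics/s3.png

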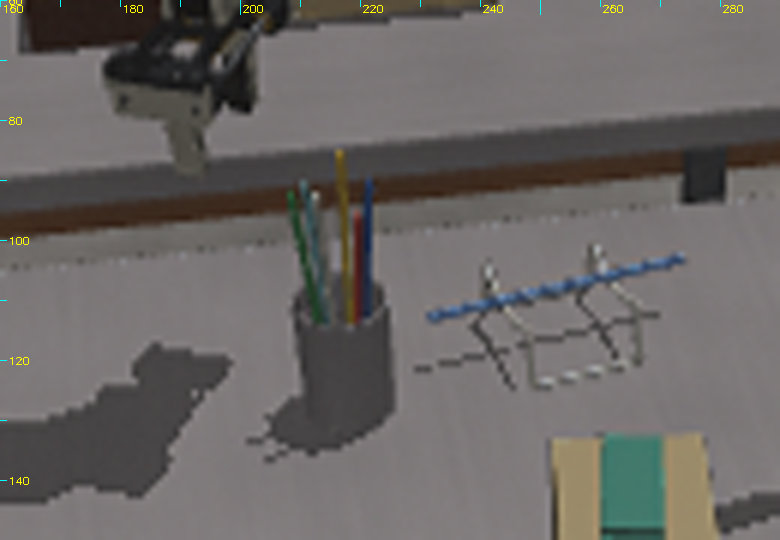

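```bash
python3 -m inch '[[[0,0,-0.1,0,0,0,0],[0,0,-0.1,0,0,0,0],[0,0,-0.1,0,0,0,0],[0,0,0,0,0,0.046,0],[0,0,0,0,0,0.046,0],[0,0,0,0,0,0.046,0],[0,0,0,0,0,0.046,0],[0,0,0,0,0,0.046,0],[0,0,0,0,0,0.046,0],[0,0,0,0,0,0.046,0],[0,0,0,0,0,0,0]]]' 40
cat > rel.py <<'E'
from h import *
from scipy.spatial.transform import Rotation as Ro
import sys
def rel(p,yaw):
    s=get_state();R=Ro.from_euler('xyz',s['ee_rot']).as_matrix()
    d=R.T@(np.array(p)-s['eef_pos']);y=(yaw-s['ee_rot'][2]+np.pi)%(2*np.pi)-np.pi
    rv=(Ro.from_matrix(R).inv()*Ro.from_euler('xyz',[np.pi,0,yaw])).as_rotvec()
    print("shift units",d/.5,"turn units",rv/np.pi,"|d|",np.linalg.norm(d)); print(s['t'],s['eef_pos'],s['ee_rot'],s['force'],s['width'])
np.set_printoptions(precision=4,suppress=True)
if __name__=="__main__":
    a=list(map(float,sys.argv[1:]));rel(a[:3],a[3])
E
python3 rel.py 0.4878 -0.296 0.2 -1.4635
```

```text
t: 1.2
eef_pos: [0.294, 0.6074, 0.376]
ee_rot: [3.141, -0.001, -1.465]
force: [-0.8, -0.7, -0.2]
width: 0.0875
shift units [ 1.8375 -0.1941  0.3534] turn units [ 0.0002 -0.0002 -0.0003] |d| 0.9406124662665534
1.2 [0.294  0.6074 0.376 ] [ 3.1411 -0.0008 -1.4646] [-0.7507 -0.6806 -0.169 ] 0.08752103920022904
```

```bash
python3 -m inch '[[[0.0918,-0.0194,0,0,0,0,0],[0.0918,-0.0194,0,0,0,0,0],[0.0918,-0.0194,0,0,0,0,0],[0.0918,-0.0194,0,0,0,0,0],[0.0918,-0.0194,0,0,0,0,0],[0.0918,-0.0194,0,0,0,0,0],[0.0918,-0.0194,0,0,0,0,0],[0.0918,-0.0194,0,0,0,0,0],[0.0918,-0.0194,0,0,0,0,0],[0.0918,-0.0194,0,0,0,0,0],[0.0918,0,0,0,0,0,0],[0.0918,0,0.039,0,0,0,0],[0.0918,0,0.039,0,0,0,0],[0.0918,0,0.039,0,0,0,0],[0.0918,0,0.039,0,0,0,0],[0.0918,0,0.039,0,0,0,0],[0.0918,0,0.039,0,0,0,0],[0.0918,0,0.039,0,0,0,0],[0.0918,0,0.039,0,0,0,0],[0.0918,0,0.039,0,0,0,0]]]'
python3 -m inch '[[[0,0,0,0,0,0,0]]]'
python3 rel.py 0.4878 -0.296 0.1 -1.4635
python3 - <<'E'
from h import *
t=grab_frame("top");s=grab_frame("side")
crop(t,260,120,160,110,5,"pics/t4.png");crop(s,200,190,150,110,5,"pics/s4.png")
E
```

```text
t: 3.2
eef_pos: [0.4897, -0.2966, 0.2003]
ee_rot: [-3.141, -0.0, -1.457]
force: [1.6, 0.4, 1.0]
width: 0.0872
t: 3.3
eef_pos: [0.488, -0.2983, 0.1969]
ee_rot: [3.136, 0.002, -1.462]
force: [-0.8, 1.2, -0.6]
width: 0.0874
shift units [-0.0043 -0.0012  0.1939] turn units [0.0019 0.0006 0.0004] |d| 0.09697561833042034
3.3 [ 0.488  -0.2983  0.1969] [ 3.1357  0.002  -1.4624] [-0.8331  1.1719 -0.627 ] 0.08739256757451608
```

View pics/t4.png

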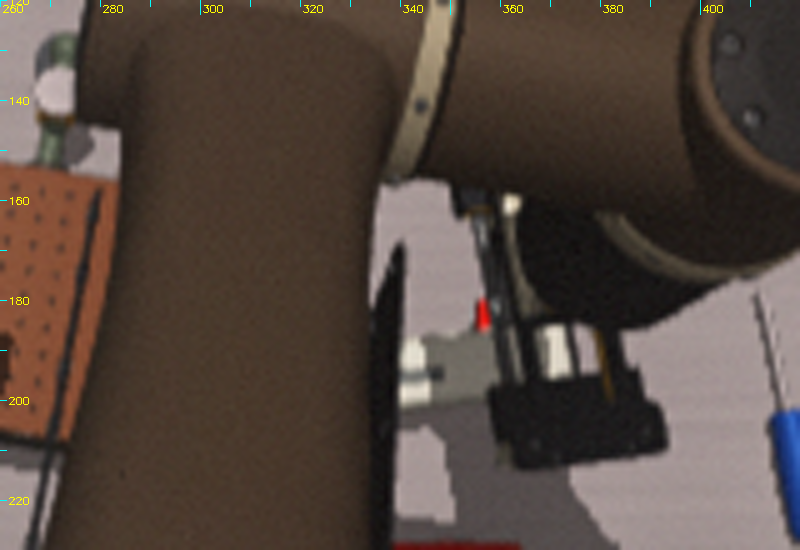

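View pics/s4.png

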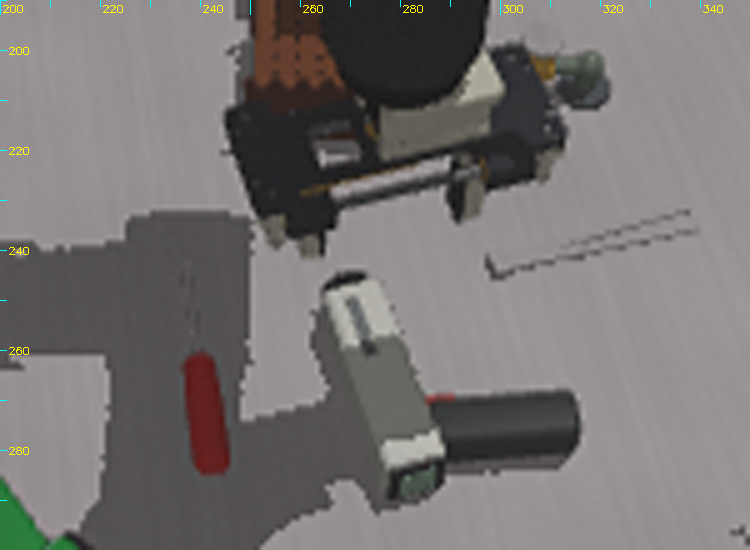

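```bash
python3 -m inch '[[[0,0,0.09,0,0,0,0],[0,0,0.09,0,0,0,0],[0,0,0.05,0,0,0,0],[0,0,0,0,0,0,0],[0,0,0,0,0,0,0]]]'
python3 rel.py 0.4878 -0.296 0.007 -1.4635
```

```text
t: 3.9
eef_pos: [0.4908, -0.294, 0.0875]
ee_rot: [-3.141, -0.001, -1.459]
force: [0.2, 0.9, 0.0]
width: 0.0875
shift units [0.0031 0.0066 0.1609] turn units [-0.0003 -0.0003  0.0014] |d| 0.08055010637838882
3.9 [ 0.4908 -0.294   0.0875] [-3.1407 -0.0008 -1.4592] [0.2362 0.9469 0.0464] 0.08752575386455351
```

```bash
python3 -m inch '[[[0.002,0.005,0.06,0,0,0,0],[0,0,0.06,0,0,0,0],[0,0,0.037,0,0,0,0],[0,0,0,0,0,0,0],[0,0,0,0,0,0,0]]]'
python3 rel.py 0.4878 -0.296 0.007 -1.4635
python3 - <<'E'
from h import *
s=grab_frame("side")
crop(s,200,190,150,110,5,"pics/s5.png")
E
```

```text
t: 4.4
eef_pos: [0.4891, -0.296, 0.0097]
ee_rot: [-3.139, -0.001, -1.461]
force: [0.4, -0.3, 0.3]
width: 0.0875
shift units [-0.0003  0.0026  0.0054] turn units [-0.0008 -0.0004  0.0008] |d| 0.0029960603412896403
4.4 [ 0.4891 -0.296   0.0097] [-3.1391 -0.0013 -1.4609] [ 0.3982 -0.2946  0.3014] 0.08749208682557294
```

View pics/s5.png

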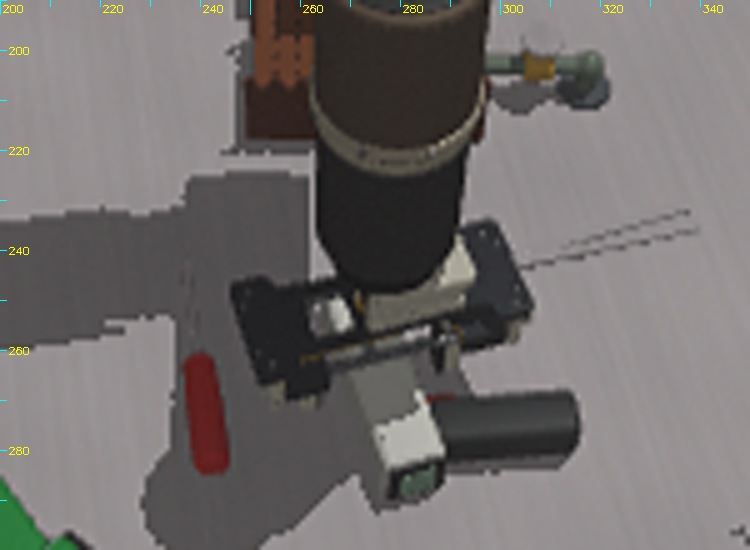

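```bash
python3 -m inch '[[[0,0,0.003,0,0,0,1],[0,0,0,0,0,0,1],[0,0,0,0,0,0,1],[0,0,0,0,0,0,1],[0,0,0,0,0,0,1],[0,0,0,0,0,0,1],[0,0,0,0,0,0,1],[0,0,0,0,0,0,1]]]' 40
python3 rel.py 0.4878 -0.296 0.027 -1.4635
```

```text
t: 5.25
eef_pos: [0.4877, -0.2959, 0.0061]
ee_rot: [-3.141, -0.0, -1.462]
force: [0.0, -0.3, 0.9]
width: 0.0457
shift units [ 0.0003 -0.0003 -0.0418] turn units [-0.0001 -0.      0.0004] |d| 0.02090195858657089
5.25 [ 0.4877 -0.2959  0.0061] [-3.1413 -0.0001 -1.4624] [ 0.0198 -0.3161  0.9151] 0.04568175033869408
```

```bash
python3 -m inch '[[[0,0,-0.011,0,0,0,1],[0,0,-0.011,0,0,0,1],[0,0,-0.011,0,0,0,1],[0,0,-0.011,0,0,0,1],[0,0,0,0,0,0.015,1],[0,0,0,0,0,0.015,1],[0,0,0,0,0,0.015,1],[0,0,0,0,0,0.015,1],[0,0,0,0,0,0.015,1],[0,0,0,0,0,0.015,1],[0,0,0,0,0,0,1],[0,0,0,0,0,0,1],[0,0,0,0,0,0,1],[0,0,0,0,0,0,1],[0,0,0,0,0,0,1]]]'
python3 rel.py 0.4878 -0.296 0.027 -1.7456
python3 - <<'E'
from h import *
s=grab_frame("side");t=grab_frame("top")
crop(s,200,190,150,110,5,"pics/s6.png");crop(t,260,140,160,100,5,"pics/t6.png")
E
```

```text
t: 6.75
eef_pos: [0.4874, -0.2958, 0.0281]
ee_rot: [3.141, 0.0, -1.745]
force: [-0.2, -0.3, -2.3]
width: 0.046
shift units [ 0.0003 -0.0008  0.0021] turn units [0.     0.     0.0003] |d| 0.0011278840098524745
6.75 [ 0.4874 -0.2958  0.0281] [ 3.1415  0.     -1.7448] [-0.2215 -0.3401 -2.3396] 0.04597081652240991
```

View pics/s6.png

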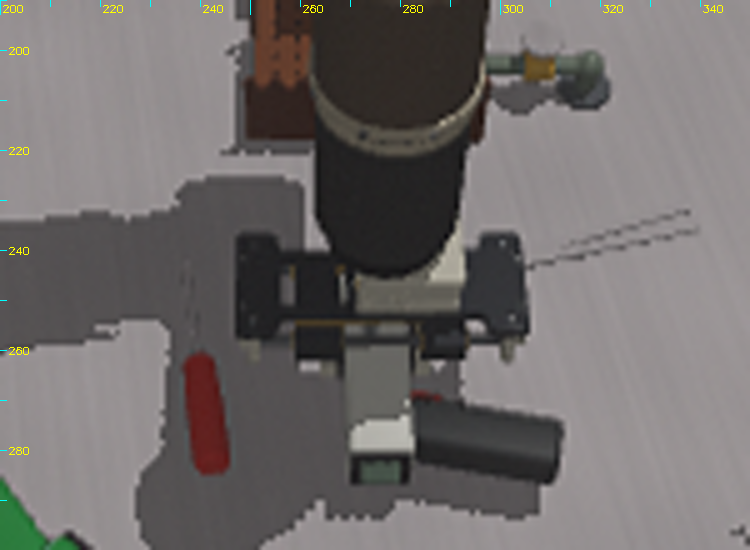

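View pics/t6.png

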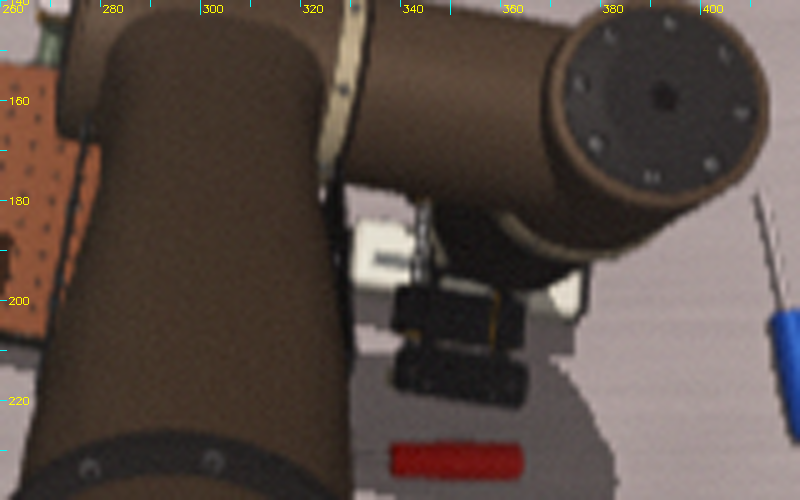

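```bash
python3 - <<'E'
from h import *
np.set_printoptions(precision=2,suppress=True)
y=1.3959;c,s=np.cos(y),np.sin(y)
for L in [(-.09,.023),(-.09,-.023),(.06,.023),(.06,-.023)]:
  for z in (.062,.018): 
    X=[.4876+c*L[0]-s*L[1],-.2958+s*L[0]+c*L[1],z]; print(L,z,"side crop",(proj("side",X)-[200,190])*5,"top crop",(proj("top",X)-[260,140])*5)
E
```

```text
(-0.09, 0.023) 0.062 side crop [347.53 454.21] top crop [586.43 320.77]
(-0.09, 0.023) 0.018 side crop [345.77 485.53] top crop [566.55 330.62]
(-0.09, -0.023) 0.062 side crop [417.05 453.76] top crop [593.31 251.04]
(-0.09, -0.023) 0.018 side crop [413.43 485.07] top crop [573.33 263.19]
(0.06, 0.023) 0.062 side crop [341.54 263.34] top crop [352.92 285.14]
(0.06, 0.023) 0.018 side crop [340.06 296.96] top crop [341.09 296.14]
(0.06, -0.023) 0.062 side crop [405.57 263.03] top crop [361.39 216.08]
(0.06, -0.023) 0.018 side crop [402.51 296.63] top crop [349.35 229.33]
```

```bash
python3 -m inch '[[[0,0,0,0,0,0,1],[0,0,0,0,0,0,1],[0,0,0,0,0,0,1],[0,0,0,0,0,0,1],[0,0,0,0,0,0,1],[0,0,0,0,0,0,1],[0,0,0,0,0,0,1],[0,0,0,0,0,0,1],[0,0,0,0,0,0,1],[0,0,0,0,0,0,1]]]'
python3 -m inch '[[[0,0,0.009,0,0,0,1],[0,0,0.009,0,0,0,1],[0,0,0.009,0,0,0,1],[0,0,0.009,0,0,0,1],[0,0,0.007,0,0,0,1],[0,0,0,0,0,0,1],[0,0,0,0,0,0,1],[0,0,0,0,0,0,1]]]'
```

```text
t: 7.85
eef_pos: [0.4875, -0.2958, 0.0281]
ee_rot: [-3.142, -0.0, -1.745]
force: [1.0, 0.5, -2.4]
width: 0.0455
t: 8.65
eef_pos: [0.4875, -0.2958, 0.0065]
ee_rot: [3.142, 0.0, -1.745]
force: [0.2, -0.1, -3.3]
width: 0.0457
```

```bash
python3 -m inch '[[[0,0,0.001,0,0,0,1],[0,0,0,0,0,0,0],[0,0,0,0,0,0,0],[0,0,0,0,0,0,0],[0,0,0,0,0,0,0],[0,0,0,0,0,0,0],[0,0,0,0,0,0,0]]]'
python3 -m inch '[[[0,0,-0.05,0,0,0,0],[0,0,-0.1,0,0,0,0],[0,0,-0.1,0,0,0,0],[0,0,-0.1,0,0,0,0],[0,0,-0.1,0,0,0,0],[0,0,-0.1,0,0,0,0],[0,0,0,0,0,0,0]]]'
python3 rel.py 0.5576 0.2401 0.25 -1.7608
python3 - <<'E'
from h import *
s=grab_frame("side")
crop(s,200,190,150,110,5,"pics/s7.png")
E
```

```text
t: 9.35
eef_pos: [0.4875, -0.2959, 0.0061]
ee_rot: [-3.142, -0.0, -1.745]
force: [0.2, 0.0, 0.0]
width: 0.0855
t: 10.05
eef_pos: [0.4903, -0.2975, 0.2894]
ee_rot: [-3.129, -0.003, -1.744]
force: [-0.2, -0.3, -0.0]
width: 0.0882
shift units [-1.0825  0.0541  0.0749] turn units [-0.004  -0.0009  0.0052] |d| 0.5432054691742985
10.05 [ 0.4903 -0.2975  0.2894] [-3.129  -0.003  -1.7445] [-0.2402 -0.3471 -0.0059] 0.08817340382181359
```

View pics/s7.png

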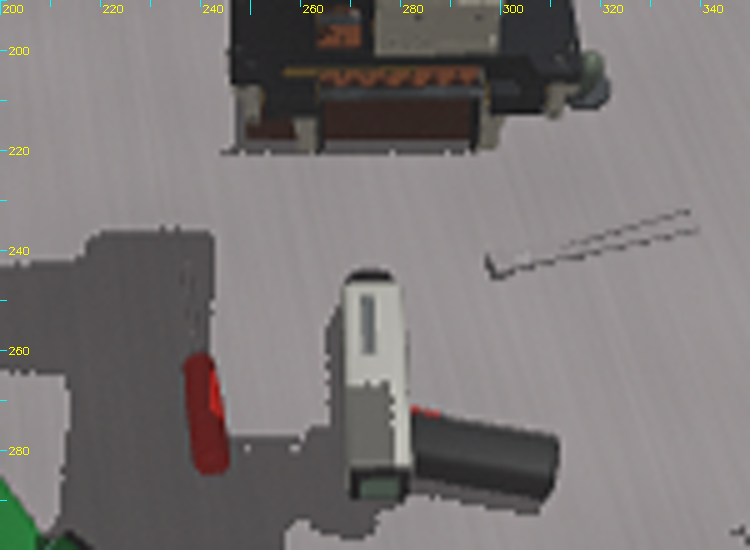

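Thermometer is flat on the bench again. I now move over the strip tail.

```bash
python3 -m inch '[[[-0.0902,0.0045,0,0,0,0,0],[-0.0902,0.0045,0,0,0,0,0],[-0.0902,0.0045,0,0,0,0,0],[-0.0902,0.0045,0,0,0,0,0],[-0.0902,0.0045,0,0,0,0,0],[-0.0902,0.0045,0,0,0,0,0],[-0.0902,0.0045,0,0,0,0,0],[-0.0902,0.0045,0,0,0,0,0],[-0.0902,0.0045,0,0,0,0,0],[-0.0902,0.0045,0,0,0,0,0],[-0.0902,0.0045,0,0,0,0,0],[-0.0902,0.0045,0.03,0,0,0,0],[0,0,0.04,0,0,0.0052,0],[0,0,0,0,0,0,0],[0,0,0,0,0,0,0],[0,0,0,0,0,0,0]]]'
python3 rel.py 0.5576 0.2401 0.18 -1.7608
python3 - <<'E'
from h import *
s=grab_frame("side");t=grab_frame("top")
crop(s,190,100,150,110,5,"pics/s8.png");crop(t,120,110,160,110,5,"pics/t8.png")
E
```

```text
t: 11.7
eef_pos: [0.5551, 0.2411, 0.2471]
ee_rot: [-3.141, 0.001, -1.762]
force: [0.8, -0.4, 0.9]
width: 0.0877
shift units [ 0.0012 -0.0051  0.1342] turn units [-0.0003  0.0002 -0.0004] |d| 0.0671428048244524
11.7 [0.5551 0.2411 0.2471] [-3.1407  0.0005 -1.7619] [ 0.7732 -0.4157  0.8931] 0.08773678754832083
```

View pics/s8.png

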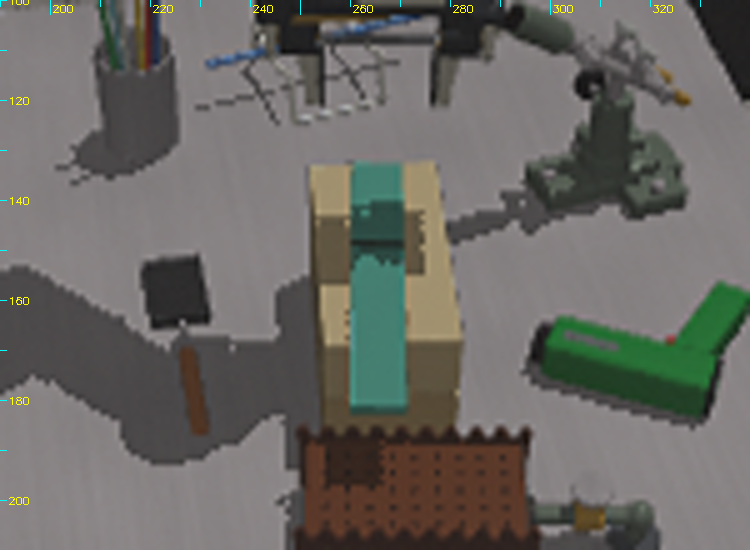

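View pics/t8.png

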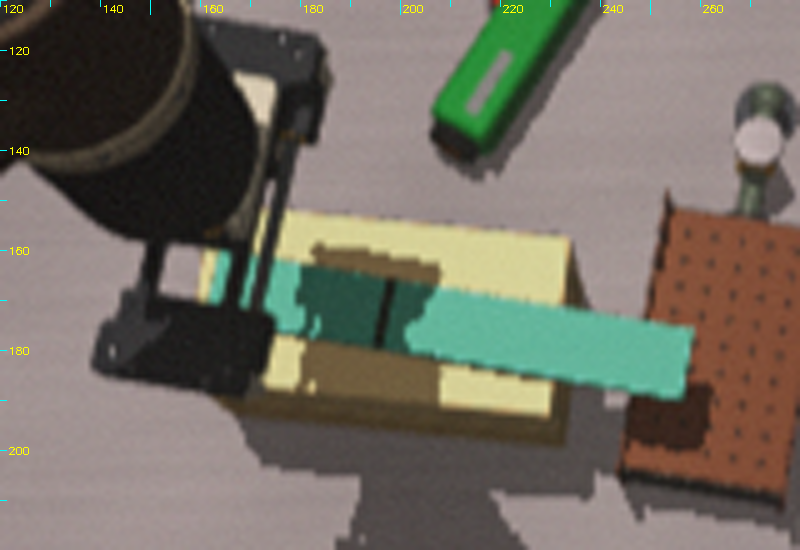

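```bash
python3 -m inch '[[[0.001,-0.005,0.06,0,0,0,0],[0,0,0.06,0,0,0,0],[0,0,0.04,0,0,0,0],[0,0,0.02,0,0,0,0],[0,0,0.02,0,0,0,0],[0,0,0,0,0,0,0],[0,0,0,0,0,0,0],[0,0,0,0,0,0,0]]]'
python3 rel.py 0.5576 0.2401 0.131 -1.7608
python3 - <<'E'
from h import *
s=grab_frame("side")
crop(s,190,100,150,110,5,"pics/s9.png")
E
```

```text
t: 12.6
eef_pos: [0.5577, 0.2413, 0.1472]
ee_rot: [-3.14, 0.001, -1.761]
force: [-0.2, -1.1, -1.2]
width: 0.0879
shift units [ 0.0024 -0.0002  0.0325] turn units [-0.0004  0.0004 -0.0002] |d| 0.01627599301358844
12.6 [0.5577 0.2413 0.1472] [-3.1403  0.0013 -1.7613] [-0.2201 -1.09   -1.2085] 0.0879198543806755
```

View pics/s9.png

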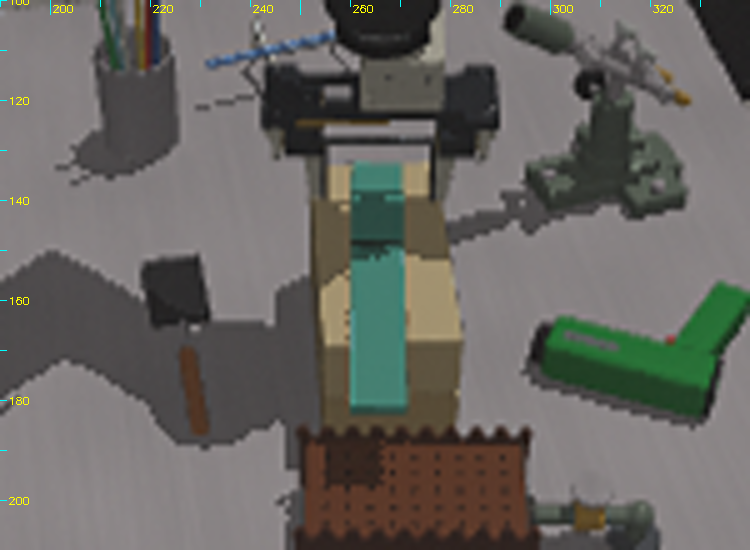

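```bash
python3 -m inch '[[[0.002,0,0.011,0,0,0,0],[0,0,0.011,0,0,0,0],[0,0,0.009,0,0,0,0],[0,0,0,0,0,0,0],[0,0,0,0,0,0,0],[0,0,0,0,0,0,0]]]'
python3 rel.py 0.5576 0.2401 0.1315 -1.7608
```

```text
t: 13.25
eef_pos: [0.5571, 0.24, 0.1307]
ee_rot: [-3.141, 0.0, -1.761]
force: [0.1, 0.2, 0.6]
width: 0.0875
shift units [-0.0005 -0.001  -0.0017] turn units [-0.0001  0.     -0.0002] |d| 0.0010086527517289576
13.25 [0.5571 0.24   0.1307] [-3.1414  0.0001 -1.7614] [0.1031 0.1983 0.5618] 0.08748331753093345
```

```bash
python3 -m inch '[[[0,0,0,0,0,0,1],[0,0,0,0,0,0,1],[0,0,0,0,0,0,1],[0,0,0,0,0,0,1],[0,0,0,0,0,0,1],[0,0,0,0,0,0,1],[0,0,0,0,0,0,1],[0,0,0,0,0,0,1]]]' 35
python3 - <<'E'
from h import *
s=grab_frame("side");t=grab_frame("top")
crop(s,190,100,150,110,5,"pics/s10.png");crop(t,140,130,160,110,5,"pics/t10.png")
E
python3 rel.py 0.5576 0.2401 0.1315 -1.7608
```

```text
t: 14.05
eef_pos: [0.5569, 0.2399, 0.1306]
ee_rot: [3.142, 0.0, -1.761]
force: [0.8, 0.5, -0.1]
width: 0.0445
shift units [-0.0006 -0.0013 -0.0019] turn units [ 0.     -0.     -0.0002] |d| 0.001181938525036895
14.15 [0.5569 0.2399 0.1306] [ 3.1416 -0.     -1.7614] [-0.0162 -0.0532  0.3899] 0.04463061801912024
```

View pics/t10.png

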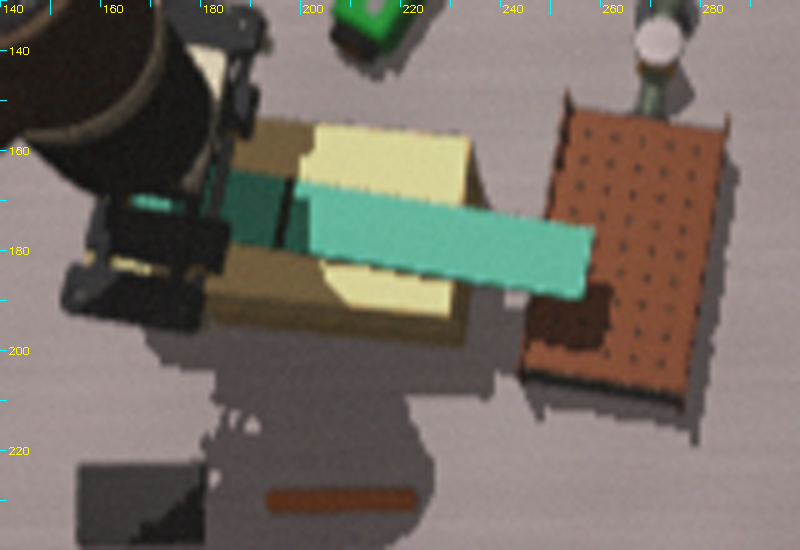

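View pics/s10.png

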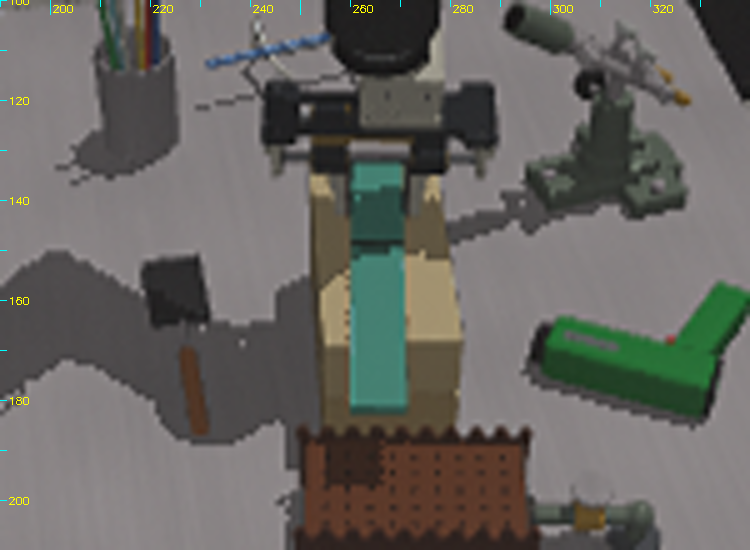

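```bash
python3 -m inch '[[[0,0,0,0,0,-0.0045,1],[0,0,0,0,0,-0.0045,1],[0,0,0,0,0,-0.0045,1],[0,0,0,0,0,-0.0045,1],[0,0,0,0,0,-0.0045,1],[0.01,0,0,0,0,0,1],[0.015,0,0,0,0,0,1],[0.015,0,0,0,0,0,1],[0.015,0,0,0,0,0,1],[0.015,0,0,0,0,0,1],[0.015,0,0,0,0,0,1],[0.015,0,0,0,0,0,1],[0.015,0,0,0,0,0,1],[0.015,0,0,0,0,0,1],[0.015,0,0,0,0,0,1],[0.015,0,0,0,0,0,1],[0.01,0,0,0,0,0,1],[0.01,0,0,0,0,0,1],[0,0,0,0,0,0,1],[0,0,0,0,0,0,1]]]'
python3 - <<'E'
from h import *
s=grab_frame("side");t=grab_frame("top")
cv2.imwrite("pics/raws11.png",s);cv2.imwrite("pics/rawt11.png",t)
crop(s,190,100,150,110,5,"pics/s11.png");crop(t,140,130,160,110,5,"pics/t11.png")
E
python3 rel.py 0.5451 0.1324 0.1306 -1.6908
```

```text
t: 16.15
eef_pos: [0.5461, 0.1497, 0.1306]
ee_rot: [3.141, -0.001, -1.691]
force: [1.8, -2.7, 0.8]
width: 0.0443
shift units [ 0.0347 -0.0022 -0.    ] turn units [ 0.0001 -0.0005  0.0001] |d| 0.017386952794836725
16.25 [0.5461 0.1498 0.1306] [ 3.1413 -0.0015 -1.6906] [ 1.5552 -3.4106  1.9873] 0.04456067253663442
```

View pics/t11.png

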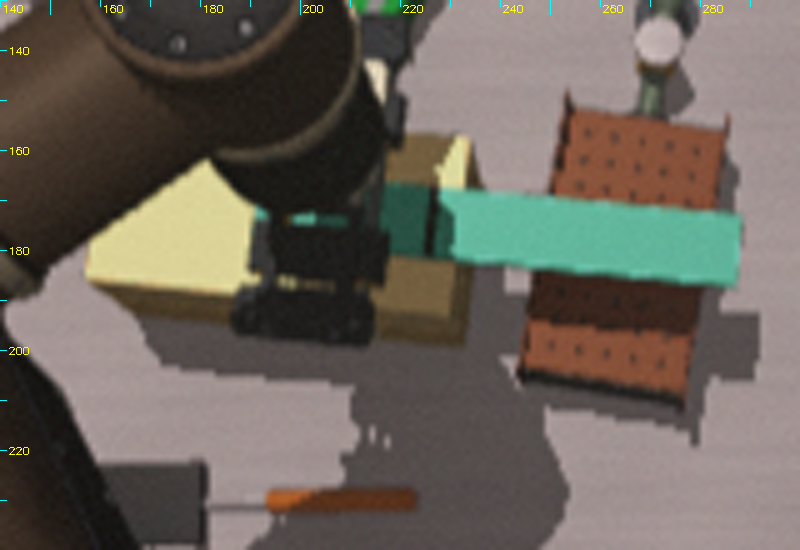

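View pics/s11.png

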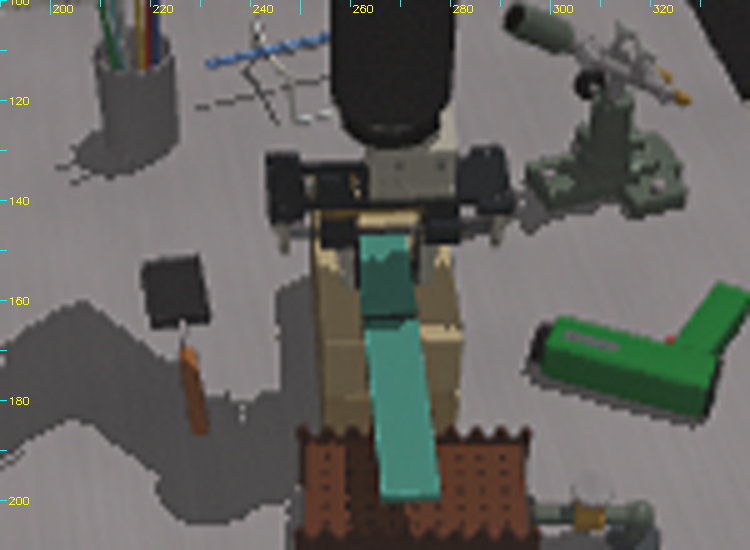

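```bash
python3 - <<'E'
from h import *
np.set_printoptions(precision=4,suppress=True)
def br(P,o=(.5385,.0778),y=-1.6908):
    d=P[:,:2]-o;c,s=np.cos(y),np.sin(y);return np.c_[d@[c,s],d@[-s,c]]
print("top line",br(back("top",[(226.6,168),(225.8,181.2)],.138)))
print("top lead end",br(back("top",[(288,172.5),(287.2,187.4)],.138)))
print("top edge",br(back("top",[(233.6,157.6),(230.2,193)],.128)))
print("side line",br(back("side",[(262.6,164),(273.6,164.4)],.138)))
print("side lead end",br(back("side",[(266.4,199.8),(277.8,199.5)],.138)))
print("side edge",br(back("side",[(254.4,168),(282.4,168)],.128)))
E
```

```text
top line [[-0.0205  0.0191]
 [-0.0181 -0.0225]]
top lead end [[ 0.1688  0.0235]
 [ 0.1704 -0.0231]]
top edge [[-0.0038  0.0568]
 [-0.0014 -0.0559]]
side line [[-0.0129 -0.0238]
 [-0.008   0.0205]]
side lead end [[ 0.1784 -0.0232]
 [ 0.1794  0.0189]]
side edge [[-0.0019 -0.0577]
 [ 0.0046  0.0555]]
```

```bash
python3 - <<'E'
from h import *
s=cv2.imread("pics/raws11.png");t=cv2.imread("pics/rawt11.png")
b=lambda i:cv2.convertScaleAbs(i,alpha=1.6)
crop(b(s),248,150,42,34,18,"pics/s12.png");crop(b(t),208,150,42,46,13,"pics/t12.png")
E
```

```text
(no output)
```

View pics/s12.png

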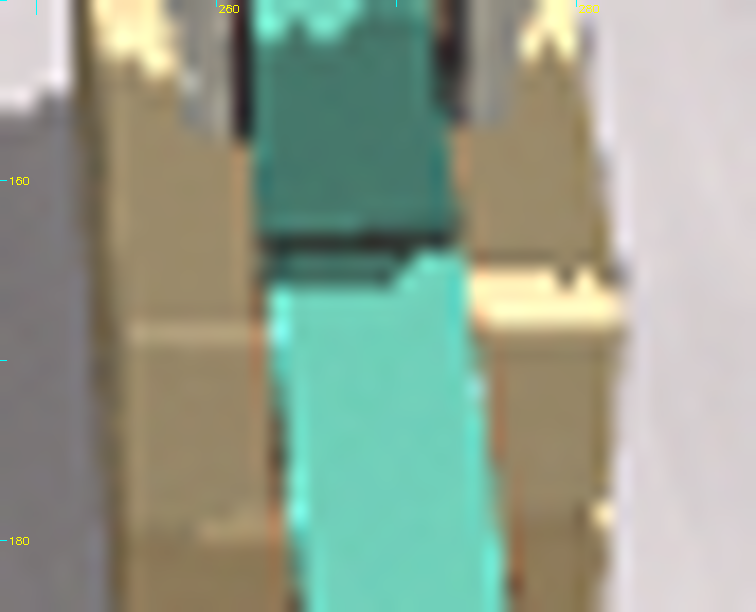

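View pics/t12.png

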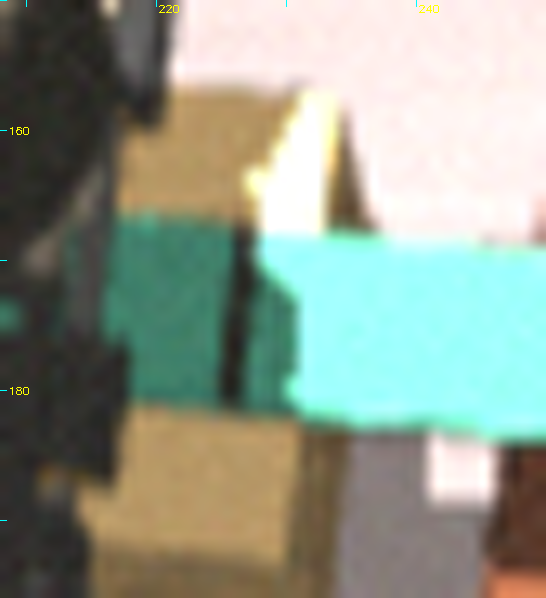

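```bash
python3 - <<'E'
from h import *
np.set_printoptions(precision=4,suppress=True)
def br(P,o=(.5385,.0778),y=-1.6908):
    d=P[:,:2]-o;c,s=np.cos(y),np.sin(y);return np.c_[d@[c,s],d@[-s,c]]
h=.48
print("top line",br(back("top",np.array([(226.7,167.5),(225.8,181.2)])-h,.138)))
print("top edge",br(back("top",np.array([(234.1,157),(233,168),(231.3,182.3),(230.1,193)])-h,.128)))
print("side line",br(back("side",np.array([(262.5,163.6),(273.4,163.4)])-h,.138)))
print("side edge",br(back("side",np.array([(255,168.5),(262.5,168.3),(274.5,168.1),(282.5,168)])-h,.128)))
E
```

```text
top line [[-0.022   0.022 ]
 [-0.0197 -0.0212]]
top edge [[-0.0041  0.0603]
 [-0.0035  0.0248]
 [-0.0036 -0.0209]
 [-0.0034 -0.0546]]
side line [[-0.0182 -0.0258]
 [-0.0168  0.0186]]
side edge [[-0.0018 -0.0572]
 [-0.0012 -0.0268]
 [ 0.0005  0.0218]
 [ 0.0018  0.0543]]
```

```bash
python3 -m inch '[[[0.008,0,0,0,0,0,1],[0.01,0,0,0,0,0,1],[0.01,0,0,0,0,0,1],[0.006,0,0,0,0,0,1],[0,0,0,0,0,0,1],[0,0,0,0,0,0,1],[0,0,0,0,0,0,1],[0,0,0,0,0,0,1]]]'
python3 - <<'E'
from h import *
s=grab_frame("side");t=grab_frame("top")
b=lambda i:cv2.convertScaleAbs(i,alpha=1.6)
cv2.imwrite("pics/raws13.png",s);cv2.imwrite("pics/rawt13.png",t)
crop(b(s),248,150,42,34,18,"pics/s13.png");crop(b(t),208,150,42,46,13,"pics/t13.png")
crop(s,190,100,150,110,5,"pics/s13b.png")
E
python3 rel.py 0.5451 0.1324 0.1306 -1.6908
```

```text
t: 17.05
eef_pos: [0.5442, 0.1334, 0.1306]
ee_rot: [-3.142, -0.001, -1.691]
force: [2.0, 0.6, 3.7]
width: 0.0444
shift units [ 0.0017 -0.0021 -0.0001] turn units [ 0.     -0.0002  0.    ] |d| 0.0013565145677972572
17.15 [0.5441 0.1334 0.1306] [ 3.1415 -0.0006 -1.6907] [ 2.4696 -0.5967  2.7862] 0.04444172261960408
```

View pics/s13.png

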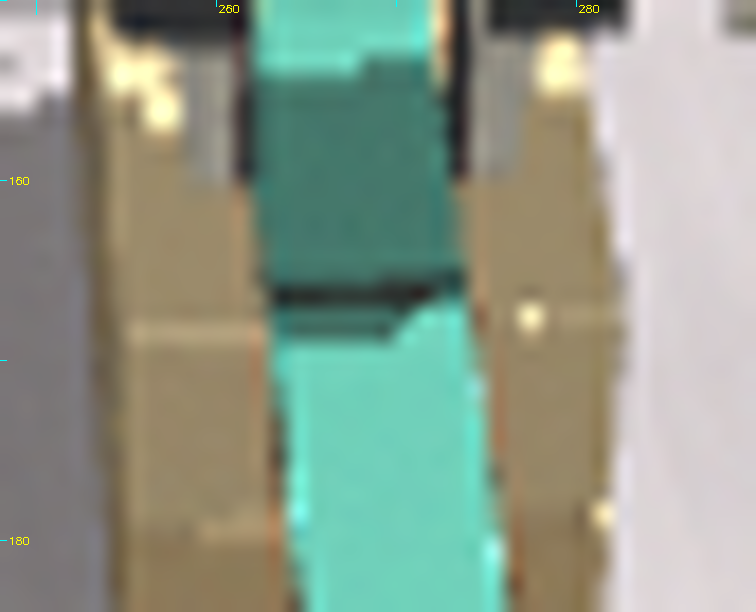

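View pics/t13.png

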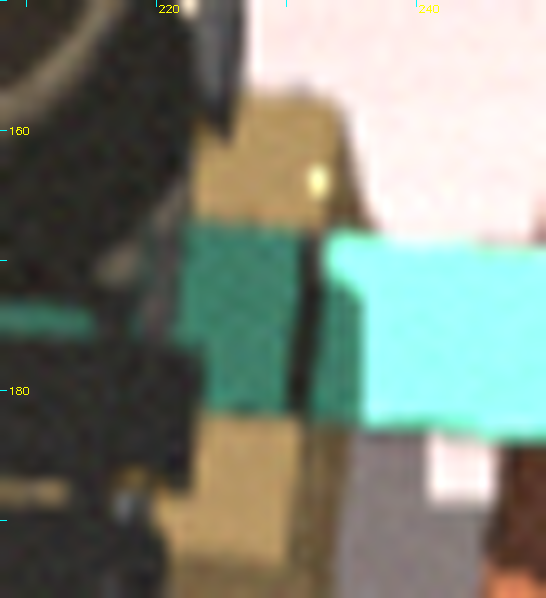

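View pics/s13b.png

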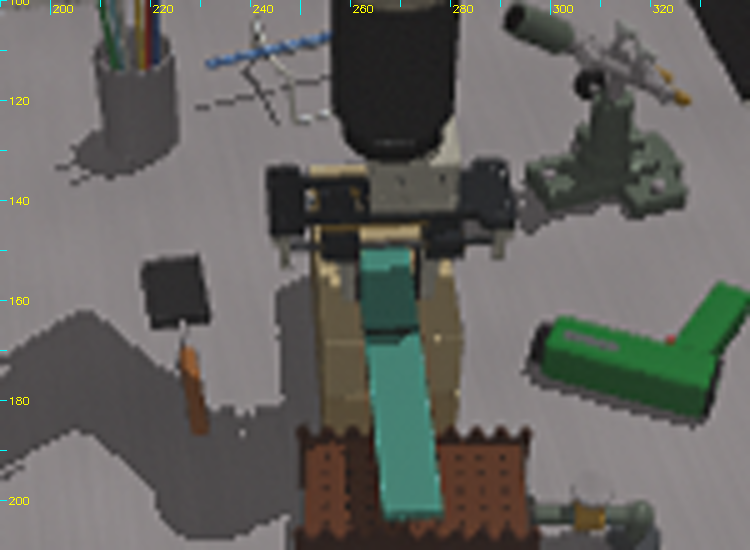

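```bash
python3 - <<'E'
from h import *
np.set_printoptions(precision=4,suppress=True)
def br(P,o=(.5385,.0778),y=-1.6908):
    d=P[:,:2]-o;c,s=np.cos(y),np.sin(y);return np.c_[d@[c,s],d@[-s,c]]
h=.48
print("top line",br(back("top",np.array([(232,168.2),(230.9,181.4)])-h,.138)))
print("side line",br(back("side",np.array([(263,166.4),(273.6,166.1)])-h,.138)))
print("side end",br(back("side",np.array([(266.6,203.8),(278.2,203.4)])-h,.138)))
t=cv2.imread("pics/rawt13.png");crop(t,215,150,95,50,8,"pics/t14.png")
E
```

```text
top line [[-0.0055  0.0214]
 [-0.0041 -0.0202]]
side line [[-0.0017 -0.0249]
 [-0.001   0.0179]]
side end [[ 0.1952 -0.0256]
 [ 0.1958  0.017 ]]
```

View pics/t14.png

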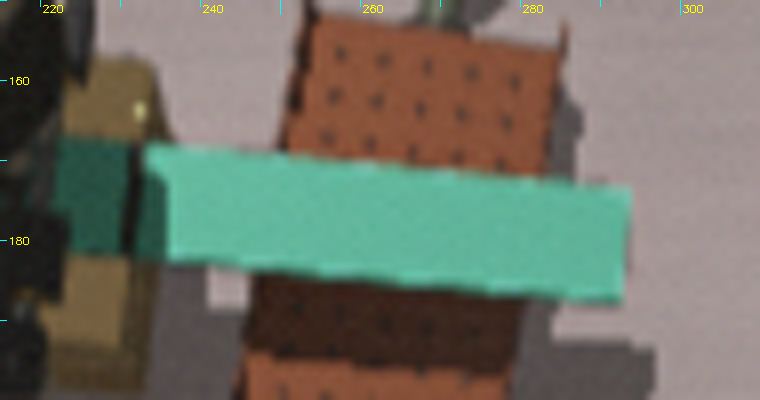

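```bash
python3 - <<'E'
from h import *
np.set_printoptions(precision=2,suppress=True)
s=cv2.imread("pics/raws13.png");crop(s,255,150,36,64,9,"pics/s15.png")
s=cv2.imread("pics/side0.png");crop(s,255,125,36,64,9,"pics/s15o.png")
y=-1.6908
# grid: tail, line, lead in side crop coords vs tilt
for tilt in(0,.02,.04):
  for L in((.19,.0225),(.19,-.0225),(0,.0225),(0,-.0225),):
    c,sn=np.cos(y),np.sin(y);a=L[0]-.0012;l=L[1]-.001
    X=[.5385+c*a-sn*l,.0778+sn*a+c*l,.138-tilt*a]
    print(tilt,L,"side crop",(proj("side",X)+.48-[255,150])*9,"top",proj("top",X)+.48)
E
```

```text
0 (0.19, 0.0225) side crop [218.01 466.96] top [294.93 174.23]
0 (0.19, -0.0225) side crop [108.26 471.95] top [293.71 188.59]
0 (0, 0.0225) side crop [175.27 144.3 ] top [233.38 168.31]
0 (0, -0.0225) side crop [ 75.21 148.33] top [231.71 182.53]
0.02 (0.19, 0.0225) side crop [217.58 472.93] top [294.83 174.51]
0.02 (0.19, -0.0225) side crop [108.06 477.91] top [293.61 188.82]
0.02 (0, 0.0225) side crop [175.27 144.27] top [233.38 168.31]
0.02 (0, -0.0225) side crop [ 75.21 148.29] top [231.71 182.53]
0.04 (0.19, 0.0225) side crop [217.16 478.88] top [294.72 174.79]
0.04 (0.19, -0.0225) side crop [107.87 483.86] top [293.51 189.06]
0.04 (0, 0.0225) side crop [175.28 144.23] top [233.38 168.31]
0.04 (0, -0.0225) side crop [ 75.21 148.25] top [231.71 182.53]
```

View pics/s15.png

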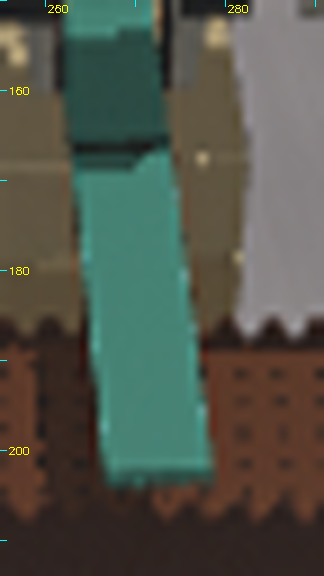

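View pics/s15o.png

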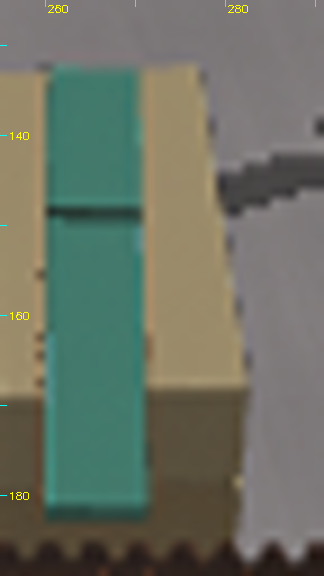

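```bash
python3 -m inch '[[[0.0012,0,0,0,0,0,1],[0.0012,0,0,0,0,0,1],[0,0,0,0,0,0,1],[0,0,0,0,0,0,1],[0,0,0,0,0,0,1],[0,0,0,0,0,0,1],[0,0,0,0,0,0,1],[0,0,0,0,0,0,1],[0,0,0,0,0,0,1],[0,0,0,0,0,0,1]]]'
python3 - <<'E'
from h import *
s=grab_frame("side");t=grab_frame("top")
cv2.imwrite("pics/s16.png",s)
b=lambda i:cv2.convertScaleAbs(i,alpha=1.6)
crop(b(s),248,150,42,34,18,"pics/s16c.png");crop(b(t),208,150,42,46,13,"pics/t16.png")
E
python3 rel.py 0.5451 0.1324 0.1306 -1.6908
```

```text
t: 18.15
eef_pos: [0.5442, 0.1331, 0.1307]
ee_rot: [-3.141, 0.001, -1.691]
force: [0.8, 4.8, 3.3]
width: 0.0445
shift units [ 0.0011 -0.002   0.0002] turn units [-0.0001  0.0003  0.0001] |d| 0.001143035403448704
18.25 [0.5442 0.1331 0.1307] [-3.1411  0.0008 -1.6906] [0.4884 4.2378 3.6112] 0.04486944960174791
```

View pics/s16.png

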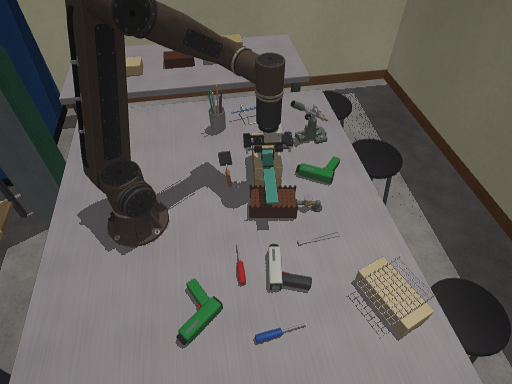

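View pics/s16c.png

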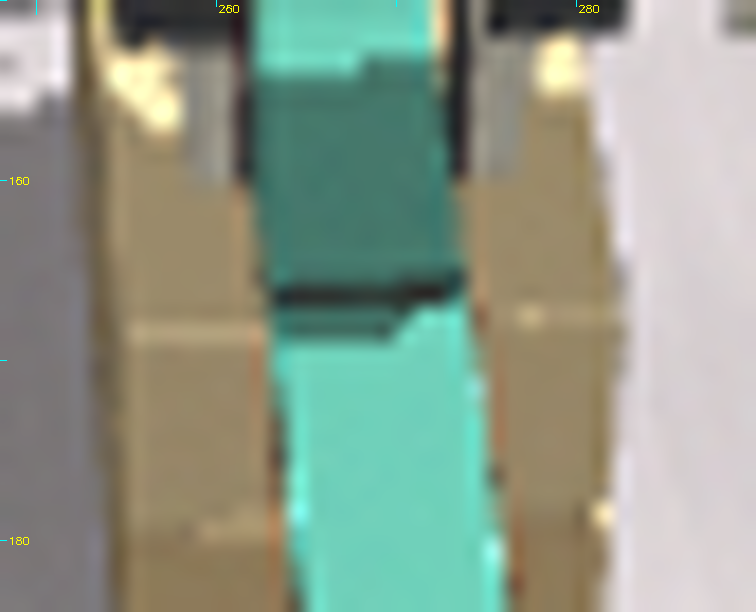

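View pics/t16.png

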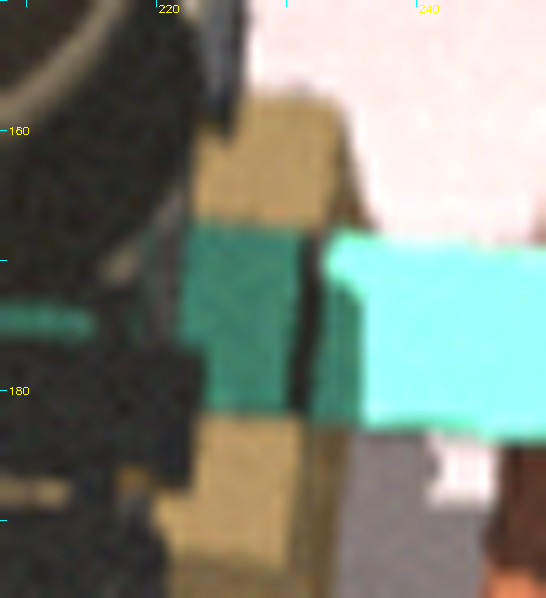

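```bash
python3 -m inch '[[[0,0,0,0,0,0,1],[0,0,0,0,0,0,1],[0,0,0,0,0,0,1]]]'; python3 -c "
from station import *
print(job_done())"
```

```text
t: 18.55
eef_pos: [0.5442, 0.1331, 0.1307]
ee_rot: [-3.141, 0.001, -1.691]
force: [1.0, 4.8, 3.0]
width: 0.0445
the job is handed in; nothing more can be done
None
```

The burner check and the strip slide are both done, and I handed the job in at 18.55 s. No verdict was reported.

- **Thermometer:** I gripped it across the barrel, raised it 22 mm and turned it to aim at the burner middle. I held it there for more than a second, about 0.2 m from the burner. The pictures showed it level and on aim to about 1 mm. I then laid it back in the same spot but turned by about 0.28 rad, and let go. The side picture shows it lying flat.
- **Strip:** I gripped it by the tail, squared it to the brick edge and slid it out along the bricks. I kept hold of it at a 35 N grip setting.
- **Final checks on the strip:** The line is about 1 mm short of the brick edge. Both cameras, each measured against its own view of the edge, and the arm's own position agree on this. The strip looks square to within about 0.02 rad and flat, with its far end over the burner and clear of the rails. The loose things look unmoved in the last side picture.

**Mismatches:**
- The two cameras differ by about 4 mm in absolute position along the slide direction.
- My first rough reading of the line from the side picture was off by about 5 mm, and closer crops cleared that up.
- A last nudge of 1.2 mm moved the strip only about 0.3 mm because it was sticking, so the arm was still pushing it outward with about 5 N when I handed in.

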